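# Release and pivot out the snap-in vent cover of a control housing

## Task

Take the louvred vent cover off the small control housing: press the release tab on its roof in until the top of the cover springs out, then pull the top edge towards you so that the cover pivots over on its foot, out of its frame. Finally draw the cover straight out from the housing until it lies flat on the bench on its outer face, inside up, with about 3 cm or more of clear bench between it and the housing; leave the screwdriver, the solder reel and the tape roll beside it where they are.

Things in the scene. Friction and masses are not known exactly. Their poses are not given: they have to be found in the camera images.
- housing: White fixed housing, 132 mm wide (y), 88 mm to its flat roof (x 48 to 150 mm). Origin on the bench at the foot of its sloping front, which leans back 30 degrees; x points into the housing (away from the robot at yaw 0), y left, z up; only the heading varies. A sill along the foot (x -11 to -5 mm, 15 mm high) keeps the cover's foot in a groove behind it, whose floor is 11 mm up.
- tab_top (a point): Centre of the top of the black release tab on the roof behind the cover's top edge (34 mm in y, 22 mm front to back), 11 mm above the roof; housing frame x +88, z +99 mm. The top is tilted 30 degrees: its edge nearest the cover is 5 mm higher, its far edge 5 mm lower. Pressed, it slides 30 degrees off vertical (down and towards the cover): 8 mm of travel is 7 mm down and 4 mm forward.
- release_tab (a joint): Travel of the release tab in m: 0 out, 0.008 fully in. A spring of 2 N (out) to 4 N (in) returns it; with friction a straight downward push needs 2 to 7 N. The cover is let go at about 0.006, so press it nearly fully in.
- cover: Loose grey vent cover, plate 120 mm wide (y), 114 mm foot to top edge (z), 5 mm thick (x), about 0.1 kg. Origin at the plate's centre; x points from the louvred outer face to the inside, z from foot to top. Closed, z leans back 30 degrees; let go, a soft ejector tips it out to about 16 degrees in half a second and keeps it there. Pulled past upright it falls by itself and lies propped on the sill.
- cover_lip (a point): Middle of the cover's top edge. It stands about 20 mm above the roof when closed and 32 mm after it has sprung out, so that a finger can reach behind it over the roof.
- cover_foot_l (a point): Left end of the cover's foot edge (own y +60 mm).
- cover_foot_r (a point): Right end of the cover's foot edge (own y -60 mm).
- catch_arm (a point): Middle of the catch arm on the inside of the cover, 16 mm wide (y), 4 mm thick (z), standing 24 mm off the plate 80 mm from the foot, with a barb at its end that points to the foot (9 mm long). With the cover on its face it stands up like a small post, its top about 29 mm above the bench, by which the cover can be hooked and drawn.
- screwdriver: Screwdriver with red and black handle, 224 mm long, 30 mm high, lying along the right side of the housing (origin under its middle); not to be moved.
- solder_reel: Solder reel, 53 mm across, 40 mm high, standing to the left of the housing (origin under its middle); not to be moved.
- tape: Dark tape roll, 58 mm across, 19 mm high, lying flat to the left of the housing (origin under its middle); not to be moved.
Things that resemble listed ones, but are neither listed nor needed, are in the scene too. Of the things that look like the cover, the largest one is meant.

How it is judged:
By the outcome, as a careful person would: the job done as asked, in the order asked, and still so for the second after the job is handed in, with the robot touching nothing.
It also fails if it takes over 48 s, if anything falls off the work surface, if the arm or the gripper's body presses on something with over 40 N, if the wrist force passes 120 N, or if a joint passes its speed limit or range.

## Robot

A 6-joint arm with a two-finger parallel gripper is mounted at the origin on a cart in front of the work surface, level with it; the furniture and walls round the work are solid. World frame = base frame: x ahead of the robot, y to its left, z up, the work surface at z = 0. Lengths are in m, angles in rad, forces in N, time in s.
With the tool pointing down it reaches from about 0.325 to 0.85 m from the base axis. Payload 15.5 kg.
Tool frame: the origin (TCP) lies midway between the tips of the shut fingers; the grasp point (between the pads) lies 19 mm behind it; z points along the fingers, y is the line along which they close (so a half turn about z gives the same grasp; the last joint's range is limited). The gripper opens to 91 mm and grips with 3 to 60 N. Pads are 32 mm wide; open, the fingers measure 118 mm over their backs; the gripper's body (76 mm by 178 mm) begins 60 mm behind the grasp point.
Start: joints at [1.147, 0.494, 1.345, -0, 1.302, -0.096], TCP at [0.201, 0.592, 0.214] pointing down, gripper open.
Joint ranges: [-2.91, 2.91], [-0.82, 2.16], [0.22, 2.67], [-1.22, 4.37], [0.12, 2.79], [-3.08, 3.08]. Speed limits (rad/s): [1.89, 1.89, 2.57, 3.01, 3.01, 3.01].

## Interface

Orientations are given as a unit quaternion [x, y, z, w].
In Python, from bench import bot gives the robot as it stands.
- The arm moves only by the tool arm_command, never from a script. Its argument "increments" is a list of rows, each an object with "gripper": the closure, from -1 (fully open) to 1 (shut); "xyz": the shift along the tool's x, y, z in m, a list of three; "twist": the turn, a rotation vector about the tool's x, y, z in rad, a list of three. A call has 1 to 10 rows; each row shifts and turns the commanded pose from where the row before left it, along the tool's axes as they then stand; what a row does not reach is not made up. A row lasts 1/12 s, in which the tool goes at most 41.7 mm and 7.16 degrees, less where a joint would pass 70% of its speed; a pose out of reach is approached as far as the arm can. A call with a gripper value outside its range is refused whole. The fingers move at their own pace and stop on an object; "grip_force" is the grip in N (left out, the last holds). Time passes only in rows, so rows that do not move let the fingers close. It gives the time, the measured TCP pose, the force, the opening and the grip force at its end, in the units of the state.
- bot.get_state(): the state, without advancing time (a new reading comes with each control period).
- bot.get_image(name): name is "side" or "top"; returns the picture (480x640x3 uint8, red, green, blue); there is no depth.
- bot.camera_model(name): a dict with "fx", "fy", "cx", "cy" (pixels), "rvec" (rotation vector, rad) and "tvec" (3), from world to camera coordinates, as OpenCV has them. Camera axes: x right, y down, z forward; pixel columns grow to the right and rows downward; lengths in m; the calibration is good to about 2 mm. A picture is of the moment at which its call begins. camera_model takes no time and is no camera call.
- bot.sign_off(): hands the job in; it is judged then, once.
Trained networks look in the newest picture that a camera, given by its name, has taken for a name from the list of things; names that differ only in an ending like _2 or _b are one class to them, and where a whole thing is asked for, a point or a joint stands for the part that bears it (a point fixed in the world has none). Each returns a list of dicts, best first, with "score" (0 to 1); they miss things now and then, are a little off and sometimes report something else, mostly with a low value. They report only what shows in the picture. A call takes as long as a camera call. They do not tell look-alikes from the thing itself.
- bot.outline_of(camera, thing): "mask" (480x640 bool, what is visible of it) and "box" ([centre column, centre row, width, height] in pixels, round what is visible of it).
- bot.landmark_of(camera, thing): "xy" ([column, row] in pixels: a listed point, or the origin of a listed thing).
The state is a dict: "time_s": time; "joint_pos": joint angles; "joint_velocities": joint speeds; "joint_torque": joint torques, N m; "ee_pos": TCP position; "eef_rot": TCP orientation; "contact_force": force on the tool from outside, world axes, zero at the start; "wrist_torque": the same for the moment, N m; "width": finger opening in m; "gripper_force": force on a finger pad.
Only numpy, scipy, OpenCV 4.12 (cv2) and the standard library are available. Lean on these libraries where they do the work, as an engineer would, in place of code of your own. Each camera call takes 0.05 s, during which the arm holds its last target. There are 200 camera calls.

## Working session

There is one attempt and no reset: what is moved stays moved. The work goes in short steps, Python scripts to look and compute and a tool call to move; the robot and the scene stay as the last step left them, time stands still between calls to the robot, and variables do not carry over. Pictures are saved under pics/ and viewed, at most 10 in all, crops included, and the job is handed in when it is done.

Besides the shell and the picture viewer there is one more tool, called after ">>>" in YAML: its name, and indented under it one key for each argument. arm_command: Moves the arm, as the interface text tells. Its arguments: {"type":"object","properties":{"increments":{"type":"array"},"grip_force":{"type":"number"}},"required":["increments"]}

```bash
ls; mkdir -p pics
python3 - <<'E'
from bench import bot
import cv2,numpy as np
s=bot.get_state();print(s)
for c in("side","top"):
    im=bot.get_image(c);cv2.imwrite(f"pics/{c}0.png",im[:,:,::-1])
    print(c,bot.camera_model(c))
    for t in("tab_top","cover_lip","cover_foot_l","cover_foot_r","cover","housing","screwdriver","solder_reel","tape","catch_arm"):
        try: print(t,[(np.round(d["xy"],1).tolist(),round(d["score"],2)) for d in bot.landmark_of(c,t)][:4])
        except Exception as e: print(t,e)
print(bot.get_state()["time_s"])
E
```

```text
pics
{'time_s': 0.0, 'joint_pos': array([ 1.14755158e+00,  4.94192560e-01,  1.34608900e+00, -1.10990418e-05,
        1.30250533e+00, -9.54697198e-02]), 'joint_velocities': array([ 0.00024157,  0.00018513,  0.00042472, -0.0014813 ,  0.00064712,
       -0.00061949]), 'joint_torque': array([ 2.49321522e-03, -8.78804111e+01, -3.81843317e+01,  7.08835269e-02,
        5.28025918e-02, -1.15771081e-04]), 'ee_pos': array([0.20104501, 0.59140199, 0.21334671]), 'eef_rot': array([ 1.63153368e-01,  9.86600538e-01, -5.78518434e-04, -1.47965031e-04]), 'contact_force': array([ 0.31550535, -0.39107301, -0.07510056]), 'wrist_torque': array([ 0.00254819,  0.0219372 , -0.00947169]), 'gripper_force': 0.0, 'width': 0.09127116859501168}
side {'fx': 517.9113093125287, 'fy': 517.9113093125287, 'cx': 316.55721156267555, 'cy': 237.43626220056865, 'rvec': array([ 2.14621882, -0.44336523,  0.26278194]), 'tvec': array([-0.55860444,  0.19668624,  0.94571019])}
tab_top [([353.2, 243.5], 0.58)]
cover_lip [([337.4, 235.3], 0.97), ([425.9, 268.9], 0.96), ([238.9, 377.9], 0.82)]
cover_foot_l [([460.2, 289.9], 0.9), ([2
[... 719 characters left out ...]
6308, 1.20011208])}
tab_top [([337.7, 213.1], 0.57)]
cover_lip [([338.0, 227.2], 0.83), ([406.5, 341.1], 0.7), ([354.5, 163.1], 0.58)]
cover_foot_l [([382.0, 150.7], 0.95), ([380.4, 182.1], 0.9), ([396.8, 308.6], 0.73), ([313.3, 255.8], 0.7)]
cover_foot_r [([382.0, 150.7], 0.95), ([380.4, 182.1], 0.9), ([396.8, 308.6], 0.73), ([313.3, 255.8], 0.7)]
cover [([337.3, 244.7], 0.93), ([411.8, 325.5], 0.93), ([368.5, 168.2], 0.89), ([339.3, 229.5], 0.49)]
housing [([335.6, 256.4], 0.93)]
screwdriver [([392.6, 247.7], 0.68)]
solder_reel [([287.4, 232.4], 0.88)]
tape [([282.8, 267.0], 0.75)]
catch_arm [([360.8, 160.6], 0.9), ([340.5, 233.2], 0.79), ([310.7, 256.3], 0.67), ([408.0, 336.1], 0.62)]
1.1
```

```bash
cat > h.py <<'E'
from bench import bot
import cv2,numpy as np
from scipy.optimize import least_squares
from scipy.spatial.transform import Rotation as R
def cm(c):
    m=bot.camera_model(c);K=np.array([[m["fx"],0,m["cx"]],[0,m["fy"],m["cy"]],[0,0,1.]]);return K,m["rvec"],m["tvec"]
def proj(c,P):
    K,r,t=cm(c);return cv2.projectPoints(np.atleast_2d(np.array(P,float)),r,t,K,None)[0][:,0]
def onz(c,uv,z):
    K,r,t=cm(c);Rm=cv2.Rodrigues(r)[0];o=-Rm.T@t;d=Rm.T@np.linalg.inv(K)@[uv[0],uv[1],1];return o+d*(z-o[2])/d[2]
def tri(a,b):
    f=lambda P:np.r_[proj("side",P)[0]-a,proj("top",P)[0]-b]
    s=least_squares(f,[.6,0,.05]);return s.x,np.abs(s.fun).max()
def H(p,P): # housing pose (x,y,yaw) 
    return R.from_euler("z",p[2]).apply(np.atleast_2d(P))+[p[0],p[1],0]
E
python3 - <<'E'
from h import *
for n,a,b in(("tab",(353.2,243.5),(337.7,213.1)),("lip",(337.4,235.3),(338,227.2)),("hous",(313.6,284.9),(335.6,256.4)),("scr",(360.1,331.8),(392.6,247.7)),("reel",(316.3,246.1),(287.4,232.4)),("tape",(273.7,252.5),(282.8,267))):print(n,tri(a,b))
a=cv2.imread("pics/top0.png")[120:360,240:480];b=cv2.imread("pics/side0.png")[190:430,200:480]
cv2.imwrite("pics/c0.png",np.hstack([cv2.resize(a,None,fx=1.5,fy=1.5,interpolation=3),cv2.resize(b,None,fx=1.5,fy=1.5,interpolation=3)]))
E
```

```text
tab (array([ 0.66960395, -0.06014588,  0.08787582]), np.float64(1.509592387315621))
lip (array([ 0.62919441, -0.06033464,  0.11888114]), np.float64(0.525548233437263))
hous (array([ 0.57764837, -0.05870646,  0.00269956]), np.float64(0.527390930004259))
scr (array([ 0.60602059, -0.21285233, -0.00479883]), np.float64(1.924016679172155))
reel (array([6.42242802e-01, 7.05148416e-02, 4.21512924e-04]), np.float64(0.13357121108651882))
tape (array([0.54390867, 0.08276413, 0.00157654]), np.float64(1.5692337532407805))
```

View pics/c0.png

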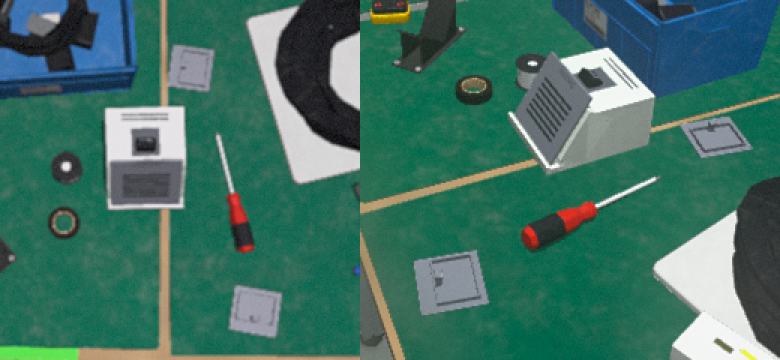

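View pics/side0.png

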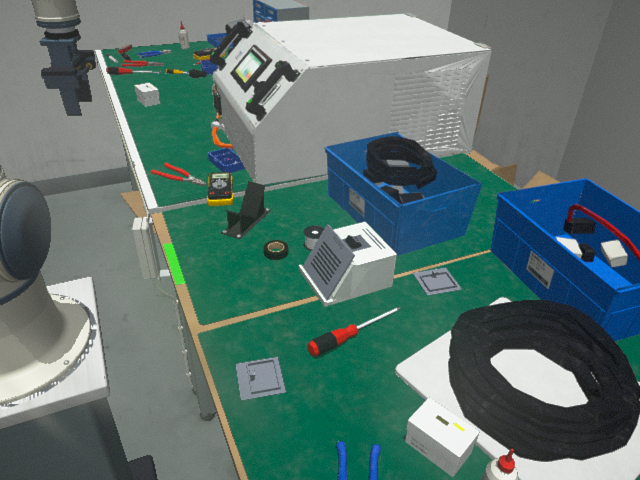

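Side view: the housing is at (345,262) with the largest cover (grey, louvred) on its front at (324,262). The two loose look-alikes at (261,377) and (437,279) are smaller and lie flat on the bench; the crop confirms that the mounted one is meant. Next I fit the housing pose by silhouette.

```bash
cat >> h.py <<'E'
def hullmask(c,P):
    m=np.zeros((480,640),np.uint8);q=cv2.convexHull(np.round(proj(c,P)*16).astype(np.int32));cv2.fillConvexPoly(m,q,1,shift=4);return m>0
E
python3 - <<'E'
from h import *
from scipy.optimize import minimize
M={}
for c in("side","top"):
    u=np.zeros((480,640),bool)
    bot.get_image(c)
    for t in("housing","cover"):
        for d in bot.outline_of(c,t)[:4]:
            print(c,t,np.round(d["box"]),round(d["score"],2),d["mask"].sum())
            x,y=d["box"][:2]
            if 300<x<375 and 215<y<300: u|=d["mask"]
    M[c]=u
b=[(x,y,z)for y in(-.066,.066)for x,z in((-.011,0),(-.011,.015),(.048,.088),(.150,.088),(.150,0))]
t=np.array([(x,y,z)for y in(-.06,.06)for x,z in((-.005,.011),(.0,.011),(.052,.110),(.056,.108))])
def cost(p):
    s=0
    for c in M:
        m=hullmask(c,H(p,b))|hullmask(c,H(p,t));s+=(m^M[c]).sum()/M[c].sum()
    return s
best=min((minimize(cost,[.578,-.0595,w],method="Nelder-Mead",options=dict(initial_simplex=[[.578,-.0595,w],[.588,-.0595,w],[.578,-.05,w],[.578,-.0595,w+.1]],xatol=1e-4,fatol=1e-4)) for w in(-.15,-.05,.05)),key=lambda r:r.fun)
print(best.x,best.fun)
p=best.x
print(H(p,[.088,0,.099]),proj("side",H(p,[.088,0,.099])),proj("top",H(p,[.088,0,.099])))
for c in M:
    im=cv2.imread(f"pics/{c}0.png")
    for P in(b,t): cv2.polylines(im,[cv2.convexHull(np.round(proj(c,H(p,P))).astype(np.int32))],True,(0,0,255),1)
    M[c]=cv2.resize(im[190:310,260:420] if c=="top" else im[200:320,280:440],None,fx=2.5,fy=2.5,interpolation=2)
cv2.imwrite("pics/fit.png",np.hstack([M["top"],M["side"]]))
E
```

```text
side housing [347. 266. 100.  86.] 0.77 3504
side cover [262. 379.  50.  46.] 0.98 1670
side cover [325. 262.  51.  75.] 0.89 1997
side cover [441. 281.  47.  28.] 0.88 829
side cover [354. 243.  17.  12.] 0.23 135
top cover [337. 240.  46.  37.] 0.92 1408
top cover [412. 328.  38.  34.] 0.83 986
top cover [369. 164.  30.  25.] 0.72 746
[ 0.58218776 -0.05916876  0.0018777 ] 1.6035509813767794
[[ 0.6701876  -0.05900352  0.099     ]] [[354.84278479 238.51262971]] [[336.85861483 213.33535068]]
```

View pics/fit.png

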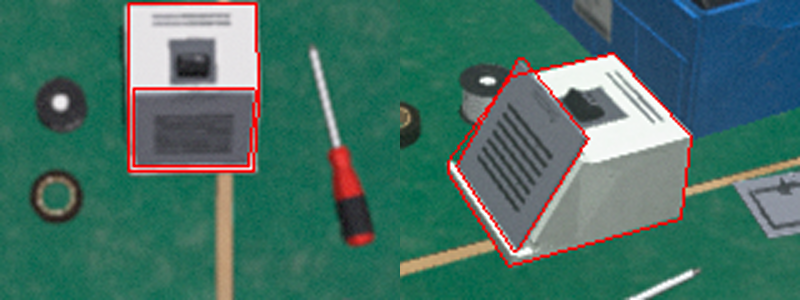

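Run:
```python
from h import *
print("box foot",onz("side",(398,250),0),onz("side",(333,203),0),[ (z,onz("side",(397,190),z)) for z in(.1,.13,.16)])
print("top rim corner",onz("top",(330,178),.12))
print("instr",onz("side",(255,183),0),onz("side",(213,135),0),onz("top",(20,20),.1), "green bracket",onz("side",(225,235),0))
p=[.582,-.059,.002]
s=bot.get_state();print(s["time_s"],s["ee_pos"])
# row plan: move to world target with yaw twist over n rows
R0=R.from_quat(s["eef_rot"]);print(R0.as_matrix())
def plan(t,tw,n):
    d=(np.array(t)-s["ee_pos"])/n;r=R0
    for i in range(n):
        print(np.round(r.inv().apply(d),3).tolist());r=r*R.from_rotvec([0,0,tw/n])
plan([.668,-.059,.20],1.243,20)
```

```text
box foot [ 0.81411793 -0.01579813  0.        ] [0.76417002 0.23381096 0.        ] [(0.1, array([0.85825943, 0.08265822, 0.1       ])), (0.13, array([0.82736888, 0.03829117, 0.13      ])), (0.16, array([ 0.79647833, -0.00607588,  0.16      ]))]
top rim corner [ 0.75550997 -0.04189211  0.12      ]
instr [0.60616818 0.4148028  0.        ] [0.58106713 0.77884491 0.        ] [1.21518274 0.80227755 0.1       ] green bracket [0.4572564  0.19614254 0.        ]
1.4 [0.20122146 0.5917331  0.2139308 ]
[[-9.46761103e-01  3.21936971e-01  4.43149335e-06]
 [ 3.21936971e-01  9.46761103e-01  3.35991454e-05]
 [ 6.62124156e-06  3.32370255e-05 -9.99999999e-01]]
[-0.033, -0.023, 0.001]
[-0.034, -0.021, 0.001]
[-0.035, -0.019, 0.001]
[-0.036, -0.017, 0.001]
[-0.037, -0.015, 0.001]
[-0.038, -0.012, 0.001]
[-0.039, -0.01, 0.001]
[-0.039, -0.007, 0.001]
[-0.04, -0.005, 0.001]
[-0.04, -0.002, 0.001]
[-0.04, 0.0, 0.001]
[-0.04, 0.003, 0.001]
[-0.04, 0.005, 0.001]
[-0.039, 0.007, 0.001]
[-0.039, 0.01, 0.001]
[-0.038, 0.012, 0.001]
[-0.037, 0.015, 0.001]
[-0.036, 0.017, 0.001]
[-0.035, 0.019, 0.001]
[-0.034, 0.021, 0.001]
```

>>> arm_command:
  increments:
    - {"gripper": 1, "xyz": [-0.033, -0.023, 0], "twist": [0, 0, -0.109]}
    - {"gripper": 1, "xyz": [-0.03, -0.027, 0], "twist": [0, 0, -0.109]}
    - {"gripper": 1, "xyz": [-0.027, -0.03, 0], "twist": [0, 0, -0.11]}
    - {"gripper": 1, "xyz": [-0.023, -0.033, 0], "twist": [0, 0, 0]}
    - {"gripper": 1, "xyz": [-0.023, -0.033, 0], "twist": [0, 0, 0]}
    - {"gripper": 1, "xyz": [-0.023, -0.033, 0], "twist": [0, 0, 0]}
    - {"gripper": 1, "xyz": [-0.023, -0.033, 0], "twist": [0, 0, 0]}
    - {"gripper": 1, "xyz": [-0.023, -0.033, 0], "twist": [0, 0, 0]}
    - {"gripper": 1, "xyz": [-0.023, -0.033, 0], "twist": [0, 0, 0]}
    - {"gripper": 1, "xyz": [-0.023, -0.033, 0], "twist": [0, 0, 0]}
  grip_force: 20

```text
time_s: 2.23
ee_pos: [0.4338, 0.261, 0.2141]
eef_rot: [-0.0, 1.0, 0.0, 0.0]
contact_force: [0.8, 0.8, 0.7]
width: 0.0274
gripper_force: 0.0
```

>>> arm_command:
  increments:
    - {"gripper": 1, "xyz": [-0.023, -0.032, 0], "twist": [0, 0, 0]}
    - {"gripper": 1, "xyz": [-0.023, -0.032, 0], "twist": [0, 0, 0]}
    - {"gripper": 1, "xyz": [-0.023, -0.032, 0], "twist": [0, 0, 0]}
    - {"gripper": 1, "xyz": [-0.023, -0.032, 0], "twist": [0, 0, 0]}
    - {"gripper": 1, "xyz": [-0.023, -0.032, 0], "twist": [0, 0, 0]}
    - {"gripper": 1, "xyz": [-0.023, -0.032, 0.01], "twist": [0, 0, 0]}
    - {"gripper": 1, "xyz": [-0.023, -0.032, 0.02], "twist": [0, 0, 0]}
    - {"gripper": 1, "xyz": [-0.023, -0.032, 0.02], "twist": [0, 0, 0]}
    - {"gripper": 1, "xyz": [-0.023, -0.031, 0.02], "twist": [0, 0, 0]}
    - {"gripper": 1, "xyz": [-0.023, -0.031, 0.015], "twist": [0, 0, 0]}

```text
time_s: 3.07
ee_pos: [0.6597, -0.0519, 0.1305]
eef_rot: [0.0, 1.0, 0.0, -0.0]
contact_force: [0.9, 0.0, 0.6]
width: 0.0002
gripper_force: 0.0
```

>>> arm_command:
  increments:
    - {"gripper": 1, "xyz": [-0.003, -0.001, 0.003], "twist": [0, 0, 0]}
    - {"gripper": 1, "xyz": [0, 0, 0], "twist": [0, 0, 0]}

```text
time_s: 3.23
ee_pos: [0.6627, -0.0531, 0.1272]
eef_rot: [0.001, 1.0, 0.0, -0.001]
contact_force: [-1.1, 0.3, -0.4]
width: 0.0002
gripper_force: 0.0
```

Run:
```python
from h import *
s=bot.get_state();print(s["ee_pos"],s["contact_force"],s["time_s"])
im=bot.get_image("side")[:,:,::-1].copy();print([(np.round(d["xy"],1),d["score"]) for d in bot.landmark_of("side","tab_top")],proj("side",s["ee_pos"]))
cv2.imwrite("pics/n1.png",cv2.resize(im[140:320,260:440],None,fx=3,fy=3,interpolation=2))
```

```text
[ 0.66270975 -0.05311818  0.12722154] [-1.06717697  0.31098373 -0.43945847] 3.2333
[(array([352., 237.]), 0.47)] [[351.18135782 226.51460207]]
```

View pics/n1.png

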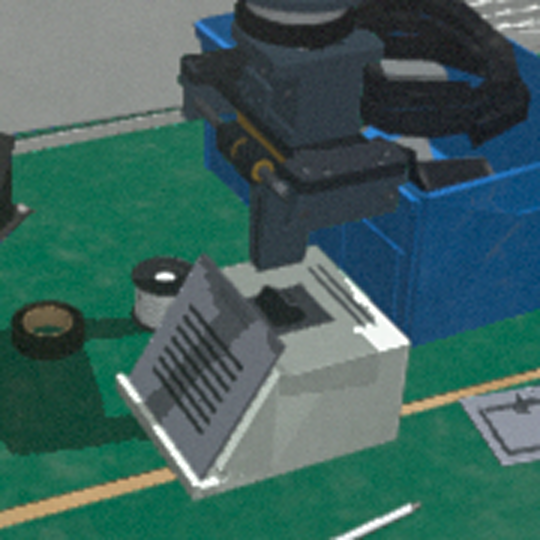

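The gripper's tip (353,229) is just above the tab (354,241), and the cover is still closed. I'll centre and press.

>>> arm_command:
  increments:
    - {"gripper": 1, "xyz": [-0.005, -0.006, 0.006], "twist": [0, 0, 0]}
    - {"gripper": 1, "xyz": [0, 0, 0.008], "twist": [0, 0, 0]}
    - {"gripper": 1, "xyz": [0, 0, 0.006], "twist": [0, 0, 0]}
    - {"gripper": 1, "xyz": [0, 0, 0.004], "twist": [0, 0, 0]}
    - {"gripper": 1, "xyz": [0, 0, 0.004], "twist": [0, 0, 0]}
    - {"gripper": 1, "xyz": [0, 0, 0], "twist": [0, 0, 0]}

```text
time_s: 3.83
ee_pos: [0.6665, -0.0569, 0.1002]
eef_rot: [-0.0, 1.0, 0.0, -0.001]
contact_force: [-2.6, 0.6, 3.7]
width: 0.0005
gripper_force: 2.1
```

>>> arm_command:
  increments:
    - {"gripper": 1, "xyz": [0, 0, 0.0015], "twist": [0, 0, 0]}
    - {"gripper": 1, "xyz": [0, 0, 0.0015], "twist": [0, 0, 0]}
    - {"gripper": 1, "xyz": [0, 0, 0], "twist": [0, 0, 0]}

```text
time_s: 4.08
ee_pos: [0.6669, -0.0572, 0.0982]
eef_rot: [-0.0, 1.0, 0.0, -0.0]
contact_force: [-4.1, 0.7, 6.0]
width: 0.0003
gripper_force: 3.1
```

>>> arm_command:
  increments:
    - {"gripper": 1, "xyz": [0, 0, 0.0015], "twist": [0, 0, 0]}
    - {"gripper": 1, "xyz": [0, 0, 0.001], "twist": [0, 0, 0]}
    - {"gripper": 1, "xyz": [0, 0, 0], "twist": [0, 0, 0]}
    - {"gripper": 1, "xyz": [0, 0, 0], "twist": [0, 0, 0]}

```text
time_s: 4.42
ee_pos: [0.6671, -0.0572, 0.0965]
eef_rot: [-0.0, 1.0, -0.0, 0.0]
contact_force: [-6.4, 1.0, 11.8]
width: 0.0002
gripper_force: 6.3
```

Run:
```python
from h import *
s=bot.get_state();print(s["ee_pos"],s["contact_force"])
bot.get_image("side");bot.get_image("top")
for c in("side","top"):print(c,[(np.round(d["xy"],1).tolist(),round(d["score"],2)) for d in bot.landmark_of(c,"cover_lip")])
p=[.582,-.059,.002]
for a in(30,16):
    r=np.radians(a);print(a,[proj(c,H(p,[-.0025+.114*np.sin(r),0,.011+.114*np.cos(r)])) for c in("side","top")])
```

```text
[ 0.66711836 -0.05723077  0.09647429] [-6.40570643  0.97019877 11.80245266]
side [([236.4, 379.6], 0.73), ([331.2, 235.2], 0.56), ([426.7, 266.3], 0.55)]
top []
30 [array([[340.54461936, 237.75236607]]), array([[337.07335308, 225.6022815 ]])]
16 [array([[329.44427191, 236.09019722]]), array([[337.33638275, 234.92999465]])]
```

>>> arm_command:
  increments:
    - {"gripper": 1, "xyz": [0, 0, 0], "twist": [0, 0, 0]}
    - {"gripper": 1, "xyz": [0, 0, 0], "twist": [0, 0, 0]}
    - {"gripper": 1, "xyz": [0, 0, 0], "twist": [0, 0, 0]}
    - {"gripper": 1, "xyz": [0, 0, 0], "twist": [0, 0, 0]}
    - {"gripper": 1, "xyz": [0, 0, -0.01], "twist": [0, 0, 0]}
    - {"gripper": 1, "xyz": [0, 0, -0.03], "twist": [0, 0, 0]}
    - {"gripper": 1, "xyz": [0, 0, -0.02], "twist": [0, 0, 0]}

```text
time_s: 5.2
ee_pos: [0.6678, -0.0573, 0.1575]
eef_rot: [0.0, 1.0, -0.0, 0.0]
contact_force: [-0.2, -0.3, 0.7]
width: 0.0005
gripper_force: 0.0
```

Run:
```python
from h import *
s=bot.get_state();print(s["ee_pos"],s["contact_force"])
im=bot.get_image("side");bot.get_image("top")
for c in("side","top"):print(c,[(np.round(d["xy"],1).tolist(),round(d["score"],2)) for d in bot.landmark_of(c,"cover_lip")])
cv2.imwrite("pics/n2.png",cv2.resize(im[190:320,260:440,::-1],None,fx=3,fy=3,interpolation=2))
```

```text
[ 0.66775013 -0.05728096  0.15750669] [-0.19904858 -0.344262    0.65564382]
side [([327.3, 236.9], 0.88), ([236.1, 378.5], 0.75), ([426.3, 267.9], 0.59)]
top [([408.9, 337.8], 0.8)]
```

View pics/n2.png

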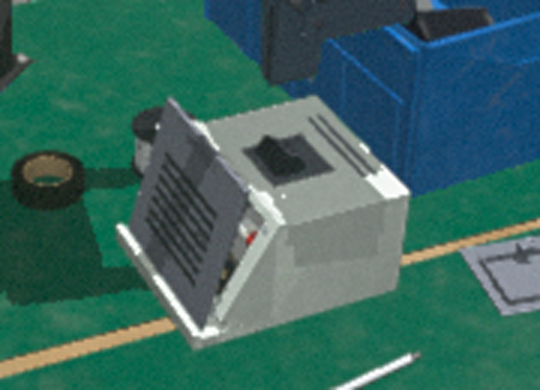

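The cover has sprung out: its lip is at (327,237), with a gap behind it. Now I lower the closed fingers behind the lip.

>>> arm_command:
  increments:
    - {"gripper": 1, "xyz": [0.016, -0.001, 0], "twist": [0, 0, 0]}
    - {"gripper": 1, "xyz": [0.015, -0.001, 0], "twist": [0, 0, 0]}
    - {"gripper": 1, "xyz": [0, 0, 0], "twist": [0, 0, 0]}
    - {"gripper": 1, "xyz": [0, 0, 0.02], "twist": [0, 0, 0]}
    - {"gripper": 1, "xyz": [0, 0, 0.02], "twist": [0, 0, 0]}
    - {"gripper": 1, "xyz": [0, 0, 0.016], "twist": [0, 0, 0]}
    - {"gripper": 1, "xyz": [0, 0, 0], "twist": [0, 0, 0]}
    - {"gripper": 1, "xyz": [0, 0, 0], "twist": [0, 0, 0]}

```text
time_s: 6.07
ee_pos: [0.6359, -0.0592, 0.0986]
eef_rot: [0.0, 1.0, 0.0, -0.001]
contact_force: [-0.1, 0.5, 0.5]
width: 0.0002
gripper_force: 0.0
```

>>> arm_command:
  increments:
    - {"gripper": 1, "xyz": [0.007, 0, 0], "twist": [0, 0, 0]}
    - {"gripper": 1, "xyz": [0.006, 0, 0], "twist": [0, 0, 0]}
    - {"gripper": 1, "xyz": [0.006, 0, 0], "twist": [0, 0, 0]}
    - {"gripper": 1, "xyz": [0.006, 0, 0], "twist": [0, 0, 0]}
    - {"gripper": 1, "xyz": [0.006, 0, 0], "twist": [0, 0, 0]}
    - {"gripper": 1, "xyz": [0.006, 0, 0], "twist": [0, 0, 0]}
    - {"gripper": 1, "xyz": [0.006, 0, 0], "twist": [0, 0, 0]}
    - {"gripper": 1, "xyz": [0.006, 0, 0], "twist": [0, 0, 0]}
    - {"gripper": 1, "xyz": [0.006, 0, 0], "twist": [0, 0, 0]}

```text
time_s: 6.82
ee_pos: [0.5807, -0.0593, 0.0996]
eef_rot: [0.0, 1.0, 0.0, 0.0]
contact_force: [0.4, -0.2, 0.6]
width: 0.0003
gripper_force: 0.0
```

>>> arm_command:
  increments:
    - {"gripper": 1, "xyz": [0.006, 0, 0], "twist": [0, 0, 0]}
    - {"gripper": 1, "xyz": [0.006, 0, 0], "twist": [0, 0, 0]}
    - {"gripper": 1, "xyz": [0.006, 0, 0], "twist": [0, 0, 0]}
    - {"gripper": 1, "xyz": [0, 0, 0], "twist": [0, 0, 0]}
    - {"gripper": 1, "xyz": [0, 0, 0], "twist": [0, 0, 0]}
    - {"gripper": 1, "xyz": [0, 0, 0], "twist": [0, 0, 0]}

```text
time_s: 7.32
ee_pos: [0.5637, -0.0594, 0.0996]
eef_rot: [0.0, 1.0, -0.0, 0.0]
contact_force: [-1.0, -0.7, 0.3]
width: 0.0004
gripper_force: 0.0
```

Run:
```python
from h import *
s=bot.get_state();print(s["ee_pos"],s["contact_force"])
im=bot.get_image("side");bot.get_image("top")
for c in("side","top"):
  for t in("cover_lip","catch_arm","cover_foot_l","cover"):print(c,t,[(np.round(d["xy"],1).tolist(),round(d["score"],2)) for d in bot.landmark_of(c,t)])
cv2.imwrite("pics/n3.png",cv2.resize(im[190:340,220:420,::-1],None,fx=3,fy=3,interpolation=2))
```

```text
[ 0.56367195 -0.05936845  0.09962188] [-1.0011271  -0.68299826  0.2729383 ]
side cover_lip [([432.1, 267.2], 0.91), ([262.2, 298.3], 0.83), ([236.2, 379.3], 0.81), ([278.5, 288.6], 0.71)]
side catch_arm [([250.4, 373.8], 0.71), ([434.0, 274.4], 0.7), ([278.7, 285.6], 0.69)]
side cover_foot_l [([282.5, 394.2], 0.76), ([328.1, 297.1], 0.75), ([274.8, 356.6], 0.72), ([460.3, 287.4], 0.7), ([303.5, 263.3], 0.57), ([424.7, 294.1], 0.56)]
side cover [([262.4, 379.3], 0.76), ([437.1, 277.6], 0.64)]
top cover_lip [([408.4, 339.0], 0.86), ([353.0, 163.2], 0.55), ([316.0, 254.9], 0.15)]
top catch_arm [([339.2, 285.1], 0.75), ([359.1, 161.3], 0.68), ([409.2, 334.1], 0.62)]
top cover_foot_l [([427.7, 317.2], 0.93), ([399.9, 306.9], 0.9), ([378.5, 180.2], 0.87), ([361.3, 254.1], 0.82), ([316.4, 252.4], 0.77), ([377.4, 151.2], 0.69)]
top cover [([339.3, 274.7], 0.75), ([366.5, 164.8], 0.66), ([410.5, 327.6], 0.57)]
```

View pics/n3.png

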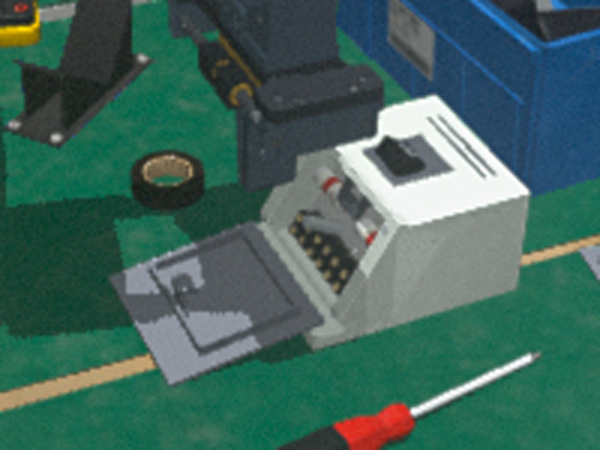

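The cover lies propped on the sill, with its catch arm at about (281,286). Locating the arm.

Run:
```python
from h import *
print(tri((278.7,285.6),(339.2,285.1)),tri((262.2,298.3),(338,300)),onz("side",(262.2,298.3),.003))
print("feet",onz("top",(361.3,254.1),.015),onz("top",(316.4,252.4),.015),onz("top",(339.2,285.1),.025))
```

```text
(array([ 0.4973874 , -0.0659759 ,  0.03257743]), np.float64(0.04847066889044527)) (array([ 0.46159805, -0.06364718,  0.00857335]), np.float64(0.2962867340131652)) [ 0.46394378 -0.0577106   0.003     ]
feet [ 0.58041713 -0.12541206  0.015     ] [ 0.58502914 -0.00740078  0.015     ] [ 0.49797924 -0.06624778  0.025     ]
```

>>> arm_command:
  increments:
    - {"gripper": 1, "xyz": [0.016, -0.002, 0], "twist": [0, 0, 0]}
    - {"gripper": 1, "xyz": [0.016, -0.002, 0], "twist": [0, 0, 0.0]}
    - {"gripper": 1, "xyz": [0, 0, 0.02], "twist": [0, 0, 0]}
    - {"gripper": 1, "xyz": [0, 0, 0.025], "twist": [0, 0, 0]}
    - {"gripper": 1, "xyz": [0, 0, 0.02], "twist": [0, 0, 0]}
    - {"gripper": 1, "xyz": [0, 0, 0.007], "twist": [0, 0, 0]}
    - {"gripper": 1, "xyz": [0, 0, 0.004], "twist": [0, 0, 0]}
    - {"gripper": 1, "xyz": [0, 0, 0], "twist": [0, 0, 0]}

```text
time_s: 8.48
ee_pos: [0.5313, -0.0633, 0.0233]
eef_rot: [0.0, 1.0, 0.0, -0.0]
contact_force: [0.0, 0.0, -0.4]
width: 0.0004
gripper_force: 0.0
```

>>> arm_command:
  increments:
    - {"gripper": 1, "xyz": [0.006, 0, 0], "twist": [0, 0, 0]}
    - {"gripper": 1, "xyz": [0.006, 0, 0], "twist": [0, 0, 0]}
    - {"gripper": 1, "xyz": [0.006, 0, 0], "twist": [0, 0, 0]}
    - {"gripper": 1, "xyz": [0.006, 0, 0], "twist": [0, 0, 0]}
    - {"gripper": 1, "xyz": [0.006, 0, 0], "twist": [0, 0, 0]}
    - {"gripper": 1, "xyz": [0.006, 0, 0], "twist": [0, 0, 0]}

```text
time_s: 8.98
ee_pos: [0.4949, -0.0633, 0.0239]
eef_rot: [0.0, 1.0, -0.0, 0.0]
contact_force: [1.2, 0.2, 0.3]
width: 0.0005
gripper_force: 0.5
```

Run:
```python
from h import *
s=bot.get_state();print(s["ee_pos"],s["contact_force"])
im=bot.get_image("side")
cv2.imwrite("pics/n4.png",cv2.resize(im[220:340,220:380,::-1],None,fx=3.5,fy=3.5,interpolation=2))
```

```text
[ 0.49489426 -0.06333954  0.02390248] [1.2131082 0.1644863 0.3098077]
```

View pics/n4.png

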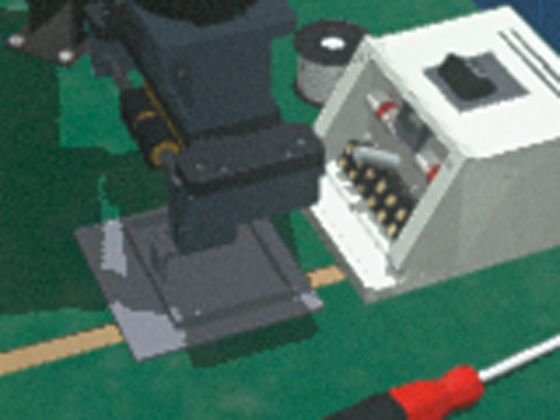

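The cover is following and its foot is already off the sill. I'll lower slightly and keep drawing.

>>> arm_command:
  increments:
    - {"gripper": 1, "xyz": [0.005, 0, 0.002], "twist": [0, 0, 0]}
    - {"gripper": 1, "xyz": [0.006, 0, 0.002], "twist": [0, 0, 0]}
    - {"gripper": 1, "xyz": [0.006, 0, 0.002], "twist": [0, 0, 0]}
    - {"gripper": 1, "xyz": [0.006, 0, 0], "twist": [0, 0, 0]}
    - {"gripper": 1, "xyz": [0.006, 0, 0], "twist": [0, 0, 0]}
    - {"gripper": 1, "xyz": [0.006, 0, 0], "twist": [0, 0, 0]}
    - {"gripper": 1, "xyz": [0.006, 0, 0], "twist": [0, 0, 0]}
    - {"gripper": 1, "xyz": [0.004, 0, 0], "twist": [0, 0, 0]}
    - {"gripper": 1, "xyz": [0, 0, 0], "twist": [0, 0, 0]}

```text
time_s: 9.78
ee_pos: [0.4492, -0.0632, 0.0176]
eef_rot: [0.0, 1.0, 0.0, -0.0]
contact_force: [-0.2, -0.6, -0.7]
width: 0.0001
gripper_force: 0.0
```

>>> arm_command:
  increments:
    - {"gripper": 1, "xyz": [-0.01, 0, 0], "twist": [0, 0, 0]}
    - {"gripper": 1, "xyz": [0, 0, -0.02], "twist": [0, 0, 0]}
    - {"gripper": 1, "xyz": [0, 0, -0.04], "twist": [0, 0, 0]}
    - {"gripper": 1, "xyz": [0, 0, -0.04], "twist": [0, 0, 0]}
    - {"gripper": 1, "xyz": [0, 0.03, -0.04], "twist": [0, 0, 0]}
    - {"gripper": 1, "xyz": [0, 0.04, -0.01], "twist": [0, 0, 0]}
    - {"gripper": 1, "xyz": [0, 0.04, 0], "twist": [0, 0, 0]}
    - {"gripper": 1, "xyz": [0, 0.04, 0], "twist": [0, 0, 0]}
    - {"gripper": 1, "xyz": [0, 0.03, 0], "twist": [0, 0, 0]}
    - {"gripper": 1, "xyz": [0, 0, 0], "twist": [0, 0, 0]}

```text
time_s: 10.62
ee_pos: [0.4612, 0.1165, 0.1615]
eef_rot: [-0.002, 1.0, 0.001, 0.001]
contact_force: [-0.9, -1.6, 0.2]
width: 0.0001
gripper_force: 0.0
```

Run:
```python
from h import *
s=bot.get_state();print(s["ee_pos"],s["contact_force"],s["time_s"])
ims=bot.get_image("side");imt=bot.get_image("top")
for c in("side","top"):
  for t in("cover_lip","cover_foot_l"):
    for d in bot.landmark_of(c,t):
      P=onz(c,d["xy"],.003)
      if abs(P[1]+.06)<.09 and P[0]<.6: print(c,t,np.round(P,3),round(d["score"],2))
for n in("screwdriver","solder_reel","tape"):print(n,[np.round(d["xy"],1) for d in bot.landmark_of("top",n)[:1]])
a=imt[200:350,260:420];b=ims[220:370,220:380]
cv2.imwrite("pics/n5.png",cv2.resize(np.hstack([a,b])[:,:,::-1],None,fx=2.5,fy=2.5,interpolation=2))
```

```text
[0.46118403 0.11645444 0.16145903] [-0.90270817 -1.62598553  0.22189974] 10.6167
side cover_lip [ 0.386 -0.057  0.003] 0.66
side cover_lip [ 0.443 -0.056  0.003] 0.57
side cover_foot_l [ 0.505 -0.123  0.003] 0.84
side cover_foot_l [ 0.505 -0.005  0.003] 0.82
side cover_foot_l [ 0.389 -0.066  0.003] 0.64
top cover_lip [ 0.382 -0.068  0.003] 0.87
top cover_foot_l [ 0.499 -0.128  0.003] 0.95
top cover_foot_l [0.504 0.008 0.003] 0.77
top cover_foot_l [ 0.413 -0.066  0.003] 0.39
screwdriver [array([393.5, 249.6])]
solder_reel [array([334.5, 305.8])]
tape [array([284.4, 265.6])]
```

View pics/n5.png

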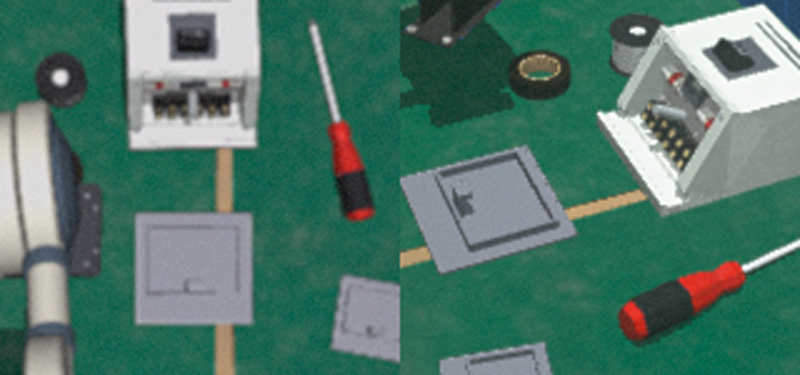

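The cover lies flat with its inside up, at top view (338,307). Its foot is at x ≈ 0.505 and the sill at 0.571, so about 6.5 cm of bench is clear. The tools are untouched and the arm is clear of everything.

```bash
python3 -c "
from bench import bot
print(bot.sign_off())"
```

```text
the job is handed in; nothing more can be done
None
```

The vent cover is off and lies flat on its outer face, inside up, about 6.5 cm clear of the housing; the screwdriver, solder reel and tape were not touched, and the job was handed in at about 11 s.

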